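Nudge the specimen vial up the inspection gutter into its seat

ROBOT

A 6-joint arm with a two-finger parallel gripper is mounted at the origin on the work surface. World frame = base frame: x ahead of the robot, y to its left, z up, the work surface at z = 0. Lengths are in m, angles in degrees, forces in N, time in s.
With the tool pointing down it reaches from about 0.35 to 0.85 m from the base axis. Payload 8.1 kg.
Tool frame: the origin (TCP) lies on the centre line of the jaws, within the pads' length; the fingertips stand ahead of it and the grasp point (between the pads) lies 2 mm behind it (env.tips_ahead is the z of the fingertips in the tool frame, in m); z points along the fingers, y is the line along which they close (so a half turn about z gives the same grasp; the last joint's range is limited). The gripper opens to 93 mm and grips with 3 to 60 N. Pads are 15 mm wide; open, the fingers measure 128 mm over their backs; the gripper's body (75 mm by 188 mm) begins 65 mm behind the grasp point.
Start: joints at [-82.242, 7.471, 85.268, -0, 87.261, -4.893], TCP at [0.131, -0.585, 0.236] pointing down, gripper open.
Joint ranges: [-169.43, 169.43], [-51.17, 129.36], [1.28, 143.12], [-76.62, 256.62], [0, 156.53], [-152.29, 152.29]. Speed limits (degrees/s): [136.94, 136.94, 159.86, 180, 180, 180].

INTERFACE

Orientations are given as a 3x3 rotation matrix whose columns are the frame's x, y, z axes.
In Python, from bench import env, optics gives the robot as it stands. The module is installed in compiled form; this text tells all that it offers.
- The arm moves only by the tool move_arm, never from a script. Its argument "motion" is a list of rows, each an object of numbers: "jaw": the opening, from 0 (shut) to 1 (fully open); "dx", "dy", "dz": the shift along the tool's x, y, z in m; "twist": the turn about the tool's z in rad. In form: [{"jaw": .., "dx": .., "dy": .., "dz": .., "twist": ..}, ...]. A call has 1 to 5 rows; each row shifts and turns the commanded pose from where the row before left it, along the tool's axes as they then stand; what a row does not reach is not made up. A row lasts 1/10 s, in which the tool goes at most 50 mm and 8.59 degrees, less where a joint would pass 70% of its speed; a pose out of reach is approached as far as the arm can. A call with a gripper value outside its range is refused whole. The fingers move at their own pace and stop on an object; "grip_force" is the grip in N (left out, the last holds). Time passes only in rows, so rows that do not move let the fingers close. It gives the time, the measured TCP pose, the force, the opening and the grip force at its end, in the units of the state.
- env.read_state(): the state, without advancing time (a new reading comes with each control period).
- optics.camera(name): name is "scene" or "side" or "wrist"; returns a dict with "frame" (400x640x3 uint8, red, green, blue), "fx", "fy", "cx", "cy" (pixels), "T" (4x4, takes a point from camera to world coordinates). Camera axes: x right, y up, looking along -z (the intrinsics and any distortion apply to the point x, -y, -z); pixel columns grow to the right and rows downward; lengths in m; the calibration is good to about 2 mm. A picture is of the moment at which its call begins. There is no depth.
- env.sign_off(): hands the job in; it is judged then, once.
Trained networks look in a picture, given as the dict that the camera call returned (one of the last four; its "shot" number tells which), for a name from the list of things; names that differ only in an ending like _2 or _b are one class to them, and where a whole thing is asked for, a point or a joint stands for the part that bears it (a point fixed in the world has none). Each returns a list of dicts, best first, with "p" (0 to 1); they miss things now and then, are a little off and sometimes report something else, mostly with a low value. They report only what shows in the picture. A call takes as long as a camera call. They do not tell look-alikes from the thing itself.
- optics.recognise(query, picture): "bbox" ([left, top, right, bottom] in pixels, round what is visible of it).
- optics.trace(query, picture): "pixels" (400x640 bool, what is visible of it) and "bbox" ([left, top, right, bottom] in pixels, round what is visible of it).
The state is a dict: "t": time; "q": joint angles; "qd": joint speeds; "joint_efforts": joint torques, N m; "tcp_pos": TCP position; "eef_rot": TCP orientation; "wrist_force": force on the tool from outside, world axes, zero at the start; "wrist_torque": the same for the moment, N m; "width": opening from 0.0 (shut) to 1.0 (fully open); "grip_force": force on a finger pad.
Only numpy, scipy, OpenCV 4.12 (cv2) and the standard library are available. Lean on these libraries where they do the work, as an engineer would, in place of code of your own. Each camera call takes 0.05 s, during which the arm holds its last target. There are 200 camera calls.

TASK

The amber specimen vial is lying at the low end of the sloped gutter. With your fingertips push it gently up the gutter, over the crest and into the yellow seat against the black stop, so that it cannot roll back; do not grip or lift it, do not flick it or let it run away down the slope, then take your hand clear. Leave the other vial, the dish and the brush where they are.

Things in the scene. Friction and masses are not known exactly. Their poses are not given: they have to be found in the camera images.
- rack: Fixed sloped gutter on a black base, 270 x 98 mm. Origin: centre of its underside, on the table; x points uphill along the gutter, y across, z up. In mm here: open upward, 76 wide inside; blue side walls 8 thick, 12 above the sloped floor (top z=59 beside the seat); blue lip across the low end, x -121 to -115, top z=38; floor, seat and stop: see ramp and seat.
- vial: Capped amber glass vial, white cap, paper band: plain cylinder 40 mm in diameter, 70 mm long, about 90 g. Origin: its centre; y is the cylinder's axis (x and z turn as it rolls). Lies across the gutter and rolls freely along it; starts resting against the low lip, centre at x=-100, z=52 mm of the rack frame. Left alone on the slope it rolls back down.
- ramp (a point): Low end of the straight aluminium floor, mid-width: x=-115, z=30 mm of the rack frame. x runs up along the slope, z is square to the floor; the vial's centre stands 20 mm above it. The floor rises at 7 degrees to the crest at x=75, z=53.3 mm of the rack frame, then steps straight down 6 mm to the level yellow seat.
- seat (a point): Centre of the vial when it lies in the seat: x=90.2, y=0, z=67.3 mm of the rack frame, with 1.5 mm of play. The yellow seat floor is level at z=47.3, from the step at x=75 to the black rubber stop (x 111 to 121, full width, top z=82; rack frame). The 6 mm step keeps the vial in.
- spare_vial: Another vial of the same make, standing upright on the table, 40 mm diameter, 70 mm tall; origin at the centre of its underside. Not to be moved.
- dish: Shallow round glass dish, 84 mm in diameter, 16 mm high, on the table; origin at the centre of its underside. Not to be moved.
- brush: Dusting brush, 150 mm long, lying on the table along its x axis; origin under its middle. Not to be moved.
Not all that is in view belongs to the job. What is shaped like the vial but green or turquoise is not meant.

How it is judged (in metres and radians):
On the way, in this order (a step that is already met when the one before it is completed fails the run):
1. the vial is being pushed up the slope by the fingers: it is between 40 and 160 mm up the floor with the fingers touching it (x of vial in the frame of ramp between 0.04 and 0.16 m and contact force between the fingers and vial above 0.03 N), for 0.1 s.
2. the vial lies in the seat (distance between vial and seat below 0.006 m), for 0.2 s.
At the end, for the whole second after the job is handed in: The vial lies at rest across the gutter in the seat, its centre within 6 mm of the seat point and its axis within 0.15 rad of the rack's y axis; the spare vial, dish and brush are within 20 mm of where they stood (distance between vial and seat below 0.006 m and angle between the y axis of vial and the y axis of rack, either way round below 0.15 rad and linear speed of vial below 0.02 m/s and distance of each of spare_vial, dish, brush from where it was at the start of the episode below 0.02 m); the robot touches nothing.
It fails at once if the vial is lifted: more than 8 mm off the gutter floor (z of vial in the frame of ramp above 0.028 m).
It fails at once if the vial is flicked or runs away down the slope (faster than 0.5 m/s) (linear speed of vial above 0.5 m/s).
It fails at once if the fingers squeeze or ram the vial (more than 18 N) (contact force between the fingers and vial above 18 N).
It fails at once if the spare vial, the dish or the brush is moved by more than 20 mm (distance of any of spare_vial, dish, brush from where it was at the start of the episode above 0.02 m).
It also fails if it takes over 40 s, if anything falls off the work surface, if the arm or the gripper's body presses on something with over 40 N, if the wrist force passes 120 N, or if a joint passes its speed limit or range.

## Working session

There is one attempt and no reset: what is moved stays moved. The work goes in short steps, Python scripts to look and compute and a tool call to move; the robot and the scene stay as the last step left them, time stands still between calls to the robot, and variables do not carry over. Pictures are saved under pics/ and viewed, at most 10 in all, crops included, and the job is handed in when it is done.

Besides the shell and the picture viewer there is one more tool, called after "Emit:" as a command line: name --argument value ..., lists and objects as JSON in quotes. move_arm: Moves the arm, as the interface text tells. Its arguments: {"type":"object","properties":{"motion":{"type":"array"},"grip_force":{"type":"number"}},"required":["motion"]}

```bash
mkdir -p pics
python3 - <<'E'
from bench import env, optics
import cv2,numpy as np
s=env.read_state();print(s['t'],s['tcp_pos'],s['eef_rot'],env.tips_ahead,s['width'])
ims=[]
for n in ['scene','side']:
    c=optics.camera(n);ims.append(c['frame'])
    print(n,c['fx'],c['fy'],c['cx'],c['cy'],np.round(c['T'],3).tolist(),[k for k in c])
    for q in ['vial','rack','spare_vial','dish','brush']:
        print(q,[(np.round(d['bbox']).tolist(),round(d['p'],2)) for d in optics.recognise(q,c)[:4]])
cv2.imwrite('pics/a.png',ims[0][:,:,::-1]);cv2.imwrite('pics/b.png',ims[1][:,:,::-1])
E
```

```text
0.0 [ 0.13136112 -0.58489347  0.23459936] [[ 9.75723833e-01  2.19004448e-01 -2.30362166e-04]
 [ 2.19004501e-01 -9.75722154e-01  1.81845120e-03]
 [ 1.73479434e-04 -1.82475653e-03 -9.99998320e-01]] 0.017 0.9972467421344448
scene 432.550177134528 432.550177134528 326.3241566022366 205.21409451315782 [[0.205, -0.675, 0.708, 1.071], [0.979, 0.146, -0.144, -0.127], [-0.006, 0.723, 0.691, 0.582], [0.0, 0.0, 0.0, 1.0]] ['frame', 'fx', 'fy', 'cx', 'cy', 'T', 'shot']
vial [([310.0, 145.0, 344.0, 166.0], 0.96), ([302.0, 171.0, 333.0, 211.0], 0.9), ([197.0, 255.0, 248.0, 279.0], 0.69), ([263.0, 155.0, 291.0, 184.0], 0.59)]
rack [([301.0, 173.0, 443.0, 244.0], 0.59)]
spare_vial [([393.0, 239.0, 427.0, 284.0], 0.68)]
dish [([289.0, 246.0, 344.0, 287.0], 0.67)]
brush [([354.0, 174.0, 429.0, 181.0], 0.58)]
side 380.7865989031255 380.7865989031255 323.1288299763885 202.28498584453965 [[0.995, 0.065, -0.073, 0.473], [-0.096, 0.529, -0.843, -0.595], [-0.016, 0.846, 0.533, 0.421], [0.0, 0.0, 0.0, 1.0]] ['frame', 'fx', 'fy', 'cx', 'cy', 'T', 'shot']
vial [([205.0, 236.0, 252.0, 268.0], 0.97), ([281.0, 194.0, 326.0, 221.0], 0.78), ([216.0, 197.0, 242.0, 234.0], 0.68), ([377.0, 261.0, 407.0, 315.0], 0.66)]
rack [([275.0, 142.0, 354.0, 245.0], 0.64)]
spare_vial [([376.0, 158.0, 394.0, 199.0], 0.77)]
dish [([357.0, 214.0, 400.0, 244.0], 0.63), ([284.0, 194.0, 327.0, 220.0], 0.31)]
brush [([268.0, 171.0, 295.0, 211.0], 0.98)]
```

View pics/a.png

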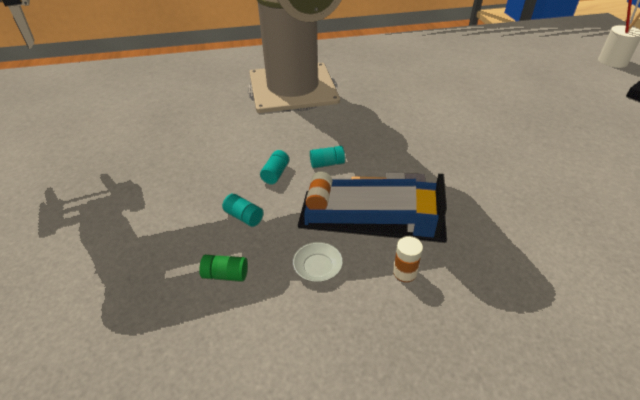

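View pics/b.png

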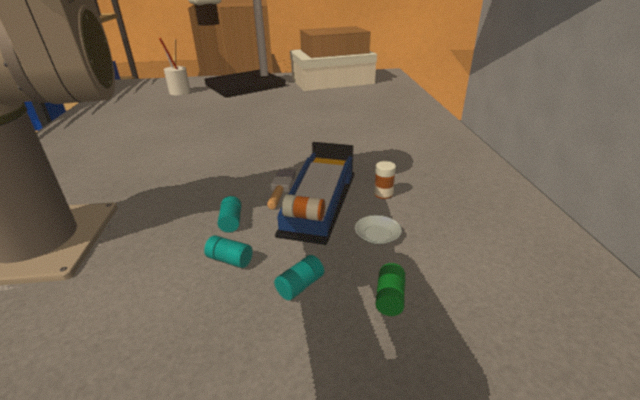

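The amber vial lying in the gutter at scene (319,191) / side (304,208) is the one meant. The upright amber one at scene (407,259) is the spare. The teal ones, scene (275,166), (327,157) and (243,210), and the green one at (223,268) are decoys. I'll confirm in an enlarged crop and use it for the rack corners.

Run:
```python
import cv2,numpy as np
a=cv2.imread('pics/a.png')[160:250,290:460];b=cv2.imread('pics/b.png')[135:250,260:370]
a=cv2.resize(a,None,fx=4.7,fy=4.7,interpolation=cv2.INTER_CUBIC)
print(a.shape)
b=cv2.resize(b,None,fx=5,fy=5,interpolation=cv2.INTER_CUBIC)
cv2.imwrite('pics/a2.png',a);cv2.imwrite('pics/b2.png',b)
```

```text
(423, 799, 3)
```

View pics/a2.png

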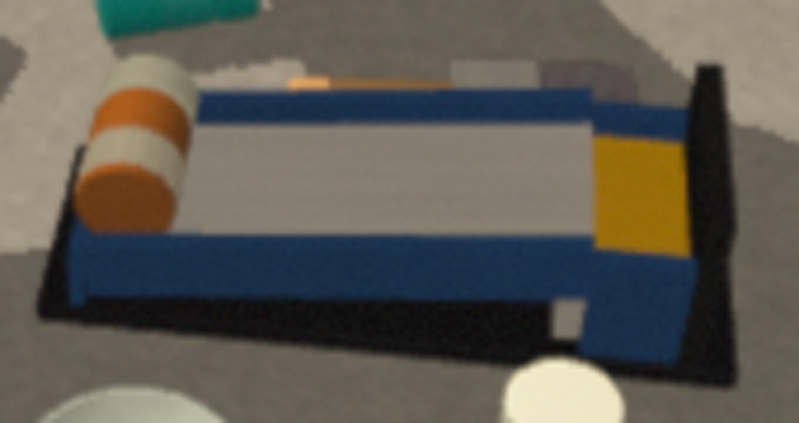

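View pics/b2.png

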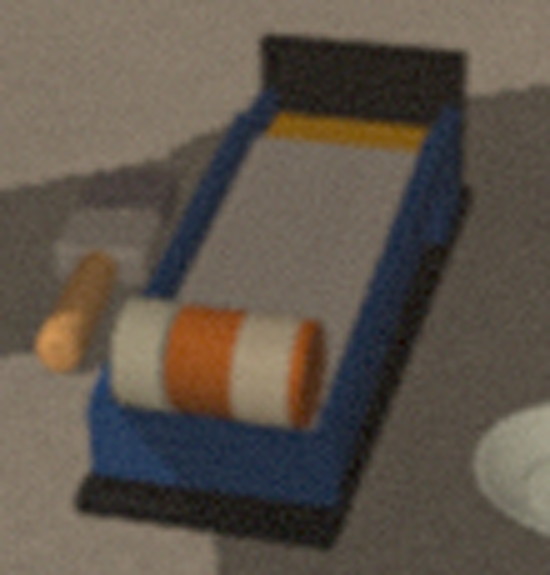

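The crops confirm it: amber body with a white cap and paper band, lying across the low end of the gutter (scene 319,191), with the yellow seat on the right (scene ~427,201). The brush lies on the far side of the rack. Next I fit the rack pose.

```bash
cat > h.py <<'E'
import numpy as np
def proj(c,P):
    T=c['T'];p=(np.atleast_2d(P)-T[:3,3])@T[:3,:3]
    return np.c_[c['cx']+c['fx']*p[:,0]/-p[:,2], c['cy']-c['fy']*p[:,1]/-p[:,2]]
def R2W(v,P):
    x,y,a=v;P=np.atleast_2d(P).astype(float);c,s=np.cos(a),np.sin(a)
    return np.c_[x+c*P[:,0]-s*P[:,1], y+s*P[:,0]+c*P[:,1], P[:,2]]
E
python3 - <<'E'
from bench import env, optics
import cv2,numpy as np
from h import *
from scipy.optimize import least_squares
C=[optics.camera('scene'),optics.camera('side')]
A=[[(-135,-49,0),40,316],[(135,-49,0),735,384],[(75,38,53.3),592,123],[(111,38,47.3),687,140],[(-100,0,52),137,145]]
B=[[(-135,49,0),78,510],[(-135,-49,0),330,548],[(75,38,53.3),265,137],[(75,-38,53.3),418,152],[(-100,0,52),218,363]]
O=[(np.array([r[0] for r in L])/1000,np.array([r[1:] for r in L])/k+o) for L,k,o in((A,4.7,(290,160)),(B,5,(260,135)))]
f=lambda v:np.concatenate([(proj(c,R2W(v,P))-q).ravel() for c,(P,q) in zip(C,O)])
r=least_squares(f,[.5,-.1,1.5],loss='soft_l1');v=r.x
print(v,np.degrees(v[2]));print(np.round(f(v).reshape(-1,2),1).tolist())
np.save('v.npy',v)
for n,x in(('low vial',-.1),('seat',.0902),('stop',.111)): print(n,R2W(v,[x,0,.05]))
# overlay
I=[]
for c in C:
    im=cv2.resize(c['frame'][:,:,::-1],None,fx=4,fy=4,interpolation=cv2.INTER_CUBIC)
    def pl(P,col):
        q=proj(c,R2W(v,np.array(P)/1000.))*4
        cv2.polylines(im,[q.round().astype(int)],True,col,1)
    pl([(-135,-49,0),(135,-49,0),(135,49,0),(-135,49,0)],(0,255,0))
    pl([(75,-38,53.3),(75,38,53.3),(-115,38,30),(-115,-38,30)],(0,0,255))
    pl([(111,-38,82),(111,38,82),(121,38,82),(121,-38,82)],(255,255,0))
    t=np.linspace(0,6.28,30)
    for y in(-35,35): pl([(-100+20*np.cos(a),y,52+20*np.sin(a)) for a in t],(255,0,255))
    q=proj(c,R2W(v,[0,0,.05]))[0]*4;x0,y0=(q-[330,270]).astype(int)
    if c is C[1]: im=im[y0:y0+540,x0+100:x0+560]
    else: im=im[y0+60:y0+480,x0:x0+660]
    I.append(im)
cv2.imwrite('pics/o.png',cv2.resize(np.hstack([cv2.copyMakeBorder(i,0,540-i.shape[0],0,0,0) for i in I]),(800,386)))
E
```

```text
[0.52296579 0.07322717 1.21996951] 69.8991038877811
[[-1.0, 0.4], [0.2, 1.2], [0.4, -0.8], [-0.6, -0.2], [0.7, -0.0], [-1.7, 0.3], [0.1, 0.6], [-2.1, -0.8], [1.3, -0.4], [0.5, -1.1]]
low vial [[ 0.48859835 -0.02068172  0.05      ]]
seat [[0.55396522 0.15793299 0.05      ]]
stop [[0.56111365 0.17746604 0.05      ]]
```

View pics/o.png

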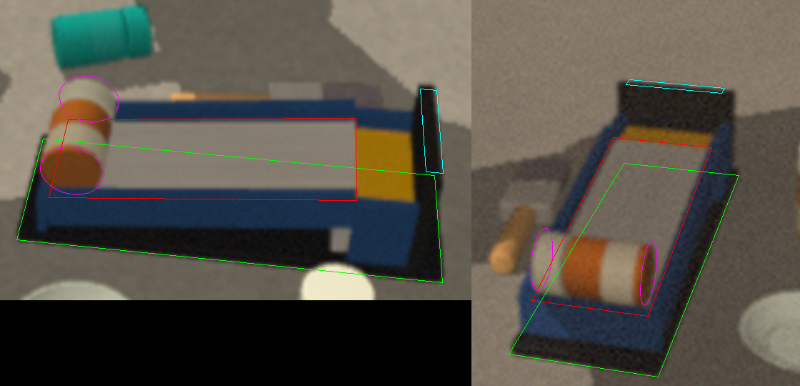

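Emit:
move_arm --motion '[{"jaw": 0.3, "twist": -0.143}, {"jaw": 0.3, "twist": -0.143}, {"jaw": 0.3, "twist": -0.143}, {"jaw": 0.3, "twist": -0.143}, {"jaw": 0.3, "twist": -0.143}]'

```text
invalid input
```

Emit:
move_arm --motion '[{"jaw": 0.3, "twist": -0.143}, {"jaw": 0.3, "twist": -0.14}, {"jaw": 0.27, "dx": 0.04, "dy": 0.01}, {"jaw": 0.27, "dx": 0.04, "dy": 0.01}, {"jaw": 0.27, "dx": 0.04, "dy": 0.01}]'

```text
invalid input
```

Emit:
move_arm --motion '[{"jaw": 0.27, "dx": 0.04, "dy": 0.01}, {"jaw": 0.27, "dx": 0.04, "dy": 0.01}, {"jaw": 0.27, "dx": 0.04, "dy": 0.01}, {"jaw": 0.27, "dx": 0.04, "dy": 0.01}, {"jaw": 0.27, "dx": 0.04, "dy": 0.01}]'

```text
invalid input
```

Emit:
move_arm --motion '[{"jaw": 0.27, "dx": 0.04, "dy": 0.01}, {"jaw": 0.27, "dx": 0.04, "dy": 0.01}, {"jaw": 0.27, "dx": 0.04, "dy": 0.01}, {"jaw": 0.27, "dx": 0.03, "dy": 0.01}, {"jaw": 0.27}]'

```text
invalid input
```

```bash
cat > st.py <<'E'
from bench import env,optics
import numpy as np
v=np.load('v.npy')
def st():
    s=env.read_state();d=s['tcp_pos'][:2]-v[:2];c,n=np.cos(v[2]),np.sin(v[2])
    R=s['eef_rot']
    print('t',s['t'],'rackxy mm',np.round(1000*np.array([c*d[0]+n*d[1],-n*d[0]+c*d[1]]),1),'tip z',round(1000*(s['tcp_pos'][2]-.017),1),'yaw err',round(np.degrees(np.arctan2(R[1,0],R[0,0])-v[2]),2),'w',s['width']*93,'F',np.round(s['wrist_force'],2),'tilt',np.round(R[:,2],4))
if __name__=='__main__': st()
E
python3 st.py
```

```text
t 0.7 rackxy mm [-753.1  141.3] tip z 218.7 yaw err -57.25 w 93.1751082478842 F [-0.38  0.27 -0.41] tilt [ 0. -0. -1.]
```

All keys are probably required in each row.

Emit:
move_arm --motion '[{"jaw": 0.3, "dx": 0, "dy": 0, "dz": 0, "twist": -0.143}, {"jaw": 0.3, "dx": 0, "dy": 0, "dz": 0, "twist": -0.143}, {"jaw": 0.3, "dx": 0, "dy": 0, "dz": 0, "twist": -0.143}, {"jaw": 0.3, "dx": 0, "dy": 0, "dz": 0, "twist": -0.143}, {"jaw": 0.3, "dx": 0, "dy": 0, "dz": 0, "twist": -0.143}]'

```text
t: 1.2
tcp_pos: [0.1314, -0.5855, 0.2357]
eef_rot: [[0.588, 0.809, 0.0], [0.809, -0.588, -0.0], [-0.0, 0.0, -1.0]]
wrist_force: [-0.8, -0.6, 0.5]
width: 0.62
grip_force: 0.0
```

Emit:
move_arm --motion '[{"jaw": 0.3, "dx": 0, "dy": 0, "dz": 0, "twist": -0.143}, {"jaw": 0.3, "dx": 0, "dy": 0, "dz": 0, "twist": -0.14}, {"jaw": 0.27, "dx": 0.04, "dy": 0.01, "dz": 0, "twist": 0}, {"jaw": 0.27, "dx": 0.04, "dy": 0.01, "dz": 0, "twist": 0}, {"jaw": 0.27, "dx": 0.04, "dy": 0.01, "dz": 0, "twist": 0}]'

```text
t: 1.7
tcp_pos: [0.2014, -0.482, 0.2354]
eef_rot: [[0.346, 0.938, 0.0], [0.938, -0.346, 0.0], [0.0, 0.0, -1.0]]
wrist_force: [0.4, 0.2, -0.3]
width: 0.275
grip_force: 0.0
```

Emit:
move_arm --motion '[{"jaw": 0.27, "dx": 0.04, "dy": 0.01, "dz": 0, "twist": 0}, {"jaw": 0.27, "dx": 0.04, "dy": 0.01, "dz": 0, "twist": 0}, {"jaw": 0.27, "dx": 0.04, "dy": 0.01, "dz": 0, "twist": 0}, {"jaw": 0.27, "dx": 0.04, "dy": 0.01, "dz": 0, "twist": 0}, {"jaw": 0.27, "dx": 0.04, "dy": 0.01, "dz": 0, "twist": 0}]'

```text
t: 2.2
tcp_pos: [0.3175, -0.3113, 0.2359]
eef_rot: [[0.345, 0.939, 0.001], [0.939, -0.345, -0.001], [-0.0, 0.001, -1.0]]
wrist_force: [0.4, -0.8, 0.1]
width: 0.268
grip_force: 0.0
```

Emit:
move_arm --motion '[{"jaw": 0.27, "dx": 0.04, "dy": 0.01, "dz": 0, "twist": 0}, {"jaw": 0.27, "dx": 0.04, "dy": 0.01, "dz": 0, "twist": 0}, {"jaw": 0.27, "dx": 0.04, "dy": 0.01, "dz": 0, "twist": 0}, {"jaw": 0.27, "dx": 0.04, "dy": 0.01, "dz": 0, "twist": 0}, {"jaw": 0.27, "dx": 0, "dy": 0, "dz": 0, "twist": 0}]'

```text
t: 2.7
tcp_pos: [0.4115, -0.1725, 0.2359]
eef_rot: [[0.34, 0.94, 0.001], [0.94, -0.34, 0.001], [0.002, 0.001, -1.0]]
wrist_force: [0.1, -0.3, 0.7]
width: 0.268
grip_force: 0.0
```

```bash
python3 st.py
```

```text
t 2.7 rackxy mm [-269.1   20.2] tip z 218.9 yaw err 0.23 w 24.899487919150722 F [ 0.15 -0.34  0.67] tilt [ 0.0013  0.0012 -1.    ]
```

Emit:
move_arm --motion '[{"jaw": 0.27, "dx": 0.04, "dy": 0.007, "dz": 0, "twist": 0}, {"jaw": 0.27, "dx": 0.04, "dy": 0.007, "dz": 0, "twist": 0}, {"jaw": 0.27, "dx": 0.037, "dy": 0.006, "dz": 0.02, "twist": 0}, {"jaw": 0.27, "dx": 0, "dy": 0, "dz": 0.04, "twist": 0}, {"jaw": 0.27, "dx": 0, "dy": 0, "dz": 0, "twist": 0}]'

```text
t: 3.2
tcp_pos: [0.4654, -0.0723, 0.1705]
eef_rot: [[0.343, 0.939, -0.009], [0.939, -0.343, 0.002], [-0.001, -0.009, -1.0]]
wrist_force: [-0.7, -0.3, -0.3]
width: 0.274
grip_force: 0.0
```

Run:
```python
from st import *
import cv2
st()
a=optics.camera('side');c=optics.camera('scene')
for px in((275,166),(327,157),(243,210),(223,268)):
    d=c['T'][:3,:3]@np.array([(px[0]-c['cx'])/c['fx'],-(px[1]-c['cy'])/c['fy'],-1]);o=c['T'][:3,3]
    p=o+d*(.02-o[2])/d[2];e=p[:2]-v[:2];k,n=np.cos(v[2]),np.sin(v[2])
    print(px,np.round(1000*np.array([k*e[0]+n*e[1],-n*e[0]+k*e[1]])))
im=np.hstack([cv2.resize(c['frame'][100:260,220:460],None,fx=2,fy=2),cv2.resize(a['frame'][90:250,200:360],None,fx=2,fy=2)])
cv2.imwrite('pics/p.png',im[:,:,::-1])
```

```text
t 3.2 rackxy mm [-156.4    4.1] tip z 153.5 yaw err 0.04 w 25.47824816863279 F [-0.72 -0.33 -0.33] tilt [-0.0088  0.0019 -1.    ]
(275, 166) [-210.   99.]
(327, 157) [-108.  144.]
(243, 210) [-240.  -37.]
(223, 268) [-234. -173.]
```

View pics/p.png

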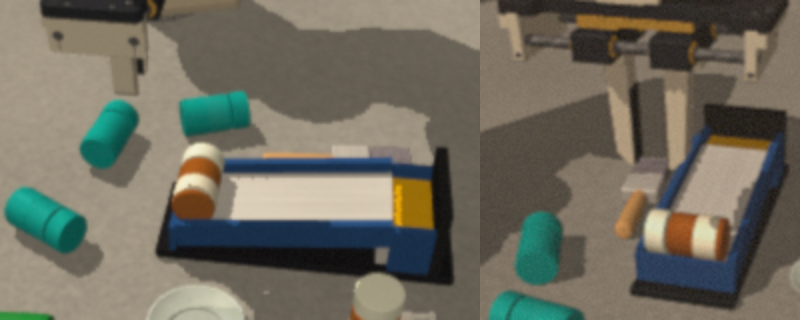

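The fingers hang above the low end with the vial undisturbed (crop 197,180). The decoys are clear of the descent.

Emit:
move_arm --motion '[{"jaw": 0.27, "dx": 0, "dy": 0.002, "dz": 0.035, "twist": 0}, {"jaw": 0.27, "dx": 0, "dy": 0, "dz": 0.035, "twist": 0}, {"jaw": 0.27, "dx": 0, "dy": 0, "dz": 0.025, "twist": 0}, {"jaw": 0.27, "dx": 0, "dy": 0, "dz": 0.008, "twist": 0}, {"jaw": 0.27, "dx": 0, "dy": 0, "dz": 0, "twist": 0}]'

```text
t: 3.8
tcp_pos: [0.4706, -0.0749, 0.0734]
eef_rot: [[0.346, 0.938, -0.0], [0.938, -0.346, -0.0], [-0.0, -0.0, -1.0]]
wrist_force: [-0.9, -0.8, 0.9]
width: 0.272
grip_force: 0.0
```

```bash
python3 st.py
```

```text
t 3.8 rackxy mm [-157.1   -1.8] tip z 56.4 yaw err -0.14 w 25.28344788437072 F [-0.93 -0.82  0.94] tilt [-1.e-04 -1.e-04 -1.e+00]
```

Emit:
move_arm --motion '[{"jaw": 0.27, "dx": 0, "dy": -0.002, "dz": 0.012, "twist": 0}, {"jaw": 0.27, "dx": 0.006, "dy": 0, "dz": 0, "twist": 0}, {"jaw": 0.27, "dx": 0.006, "dy": 0, "dz": 0, "twist": 0}, {"jaw": 0.27, "dx": 0.006, "dy": 0, "dz": 0, "twist": 0}, {"jaw": 0.27, "dx": 0.004, "dy": 0, "dz": 0, "twist": 0}]'

```text
t: 4.3
tcp_pos: [0.4769, -0.0519, 0.0613]
eef_rot: [[0.344, 0.939, 0.001], [0.939, -0.344, -0.0], [0.0, 0.001, -1.0]]
wrist_force: [0.3, -0.3, -0.3]
width: 0.268
grip_force: 0.0
```

```bash
python3 st.py
```

```text
t 4.3 rackxy mm [-133.4    0.2] tip z 44.3 yaw err -0.03 w 24.93886699057842 F [ 0.34 -0.3  -0.32] tilt [ 1.e-03 -1.e-04 -1.e+00]
```

Emit:
move_arm --motion '[{"jaw": 0.27, "dx": 0.004, "dy": 0, "dz": 0, "twist": 0}, {"jaw": 0.27, "dx": 0.004, "dy": 0, "dz": -0.0005, "twist": 0}, {"jaw": 0.27, "dx": 0.005, "dy": 0, "dz": -0.0005, "twist": 0}, {"jaw": 0.27, "dx": 0.006, "dy": 0, "dz": -0.0005, "twist": 0}, {"jaw": 0.27, "dx": 0.006, "dy": 0, "dz": -0.0005, "twist": 0}]'

```text
t: 4.8
tcp_pos: [0.4851, -0.0288, 0.0627]
eef_rot: [[0.345, 0.939, 0.0], [0.939, -0.345, -0.0], [0.0, 0.0, -1.0]]
wrist_force: [-0.7, -1.6, 1.3]
width: 0.268
grip_force: 0.5
```

Emit:
move_arm --motion '[{"jaw": 0.27, "dx": 0.006, "dy": 0, "dz": -0.0006, "twist": 0}, {"jaw": 0.27, "dx": 0.006, "dy": 0, "dz": -0.0006, "twist": 0}, {"jaw": 0.27, "dx": 0.006, "dy": 0, "dz": -0.0006, "twist": 0}, {"jaw": 0.27, "dx": 0.006, "dy": 0, "dz": -0.0006, "twist": 0}, {"jaw": 0.27, "dx": 0.006, "dy": 0, "dz": -0.0006, "twist": 0}]'

```text
t: 5.3
tcp_pos: [0.4954, -0.0005, 0.0657]
eef_rot: [[0.345, 0.939, -0.0], [0.939, -0.345, -0.0], [-0.0, -0.0, -1.0]]
wrist_force: [-0.3, -0.8, 0.2]
width: 0.269
grip_force: 0.5
```

Run:
```python
from st import *
import cv2
st()
a=optics.camera('side');c=optics.camera('scene')
im=np.hstack([cv2.resize(c['frame'][100:260,260:460],None,fx=2.2,fy=2.2),cv2.resize(a['frame'][90:250,220:380],None,fx=2.2,fy=2.2)])
cv2.imwrite('pics/q.png',im[:,:,::-1])
```

```text
t 5.3 rackxy mm [-78.8   0.6] tip z 48.7 yaw err -0.06 w 25.04773493434857 F [-0.32 -0.77  0.23] tilt [-1.e-04 -0.e+00 -1.e+00]
```

View pics/q.png

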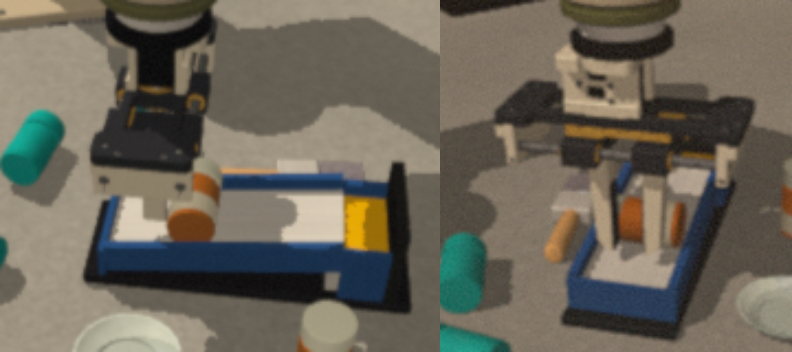

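The vial is being pushed squarely up the floor by both fingertips (crop 195,205).

Emit:
move_arm --motion '[{"jaw": 0.27, "dx": 0.006, "dy": 0, "dz": -0.0006, "twist": 0}, {"jaw": 0.27, "dx": 0.007, "dy": 0, "dz": -0.0007, "twist": 0}, {"jaw": 0.27, "dx": 0.007, "dy": 0, "dz": -0.0007, "twist": 0}, {"jaw": 0.27, "dx": 0.007, "dy": 0, "dz": -0.0007, "twist": 0}, {"jaw": 0.27, "dx": 0.007, "dy": 0, "dz": -0.0007, "twist": 0}]'

```text
t: 5.9
tcp_pos: [0.5072, 0.0315, 0.0691]
eef_rot: [[0.345, 0.939, 0.0], [0.939, -0.345, -0.0], [0.0, 0.0, -1.0]]
wrist_force: [-0.8, -0.6, 0.7]
width: 0.271
grip_force: 0.5
```

Emit:
move_arm --motion '[{"jaw": 0.27, "dx": 0.007, "dy": 0, "dz": -0.0007, "twist": 0}, {"jaw": 0.27, "dx": 0.007, "dy": 0, "dz": -0.0007, "twist": 0}, {"jaw": 0.27, "dx": 0.007, "dy": 0, "dz": -0.0007, "twist": 0}, {"jaw": 0.27, "dx": 0.007, "dy": 0, "dz": -0.0007, "twist": 0}, {"jaw": 0.27, "dx": 0.007, "dy": 0, "dz": -0.0007, "twist": 0}]'

```text
t: 6.4
tcp_pos: [0.5192, 0.0643, 0.0726]
eef_rot: [[0.345, 0.939, -0.0], [0.939, -0.345, -0.0], [-0.0, -0.0, -1.0]]
wrist_force: [0.1, -0.4, 1.4]
width: 0.268
grip_force: 0.5
```

Emit:
move_arm --motion '[{"jaw": 0.27, "dx": 0.007, "dy": 0, "dz": -0.0007, "twist": 0}, {"jaw": 0.27, "dx": 0.007, "dy": 0, "dz": -0.0007, "twist": 0}, {"jaw": 0.27, "dx": 0.006, "dy": 0, "dz": -0.0006, "twist": 0}, {"jaw": 0.27, "dx": 0.006, "dy": 0, "dz": -0.0006, "twist": 0}, {"jaw": 0.27, "dx": 0.005, "dy": 0, "dz": -0.0005, "twist": 0}]'

```text
t: 6.9
tcp_pos: [0.5299, 0.0933, 0.0757]
eef_rot: [[0.345, 0.939, -0.0], [0.939, -0.345, 0.0], [0.0, -0.0, -1.0]]
wrist_force: [-0.7, -2.0, -0.3]
width: 0.267
grip_force: 0.5
```

```bash
python3 st.py
```

```text
t 6.9 rackxy mm [21.3  0.4] tip z 58.7 yaw err -0.06 w 24.847002542645683 F [-0.72 -1.97 -0.26] tilt [-0.  0. -1.]
```

Emit:
move_arm --motion '[{"jaw": 0.27, "dx": 0.005, "dy": 0, "dz": -0.0005, "twist": 0}, {"jaw": 0.27, "dx": 0.005, "dy": 0, "dz": -0.0005, "twist": 0}, {"jaw": 0.27, "dx": 0.005, "dy": 0, "dz": -0.0005, "twist": 0}, {"jaw": 0.27, "dx": 0.005, "dy": 0, "dz": -0.0005, "twist": 0}, {"jaw": 0.27, "dx": 0.004, "dy": 0, "dz": -0.0003, "twist": 0}]'

```text
t: 7.4
tcp_pos: [0.5381, 0.1158, 0.078]
eef_rot: [[0.345, 0.939, 0.0], [0.939, -0.345, 0.0], [0.0, 0.0, -1.0]]
wrist_force: [-0.2, 0.8, 0.6]
width: 0.272
grip_force: 0.1
```

Emit:
move_arm --motion '[{"jaw": 0.27, "dx": 0.004, "dy": 0, "dz": 0, "twist": 0}, {"jaw": 0.27, "dx": 0.004, "dy": 0, "dz": 0, "twist": 0}, {"jaw": 0.27, "dx": 0.004, "dy": 0, "dz": 0, "twist": 0}, {"jaw": 0.27, "dx": 0, "dy": 0, "dz": 0, "twist": 0}, {"jaw": 0.27, "dx": 0, "dy": 0, "dz": 0, "twist": 0}]'

```text
t: 7.9
tcp_pos: [0.5421, 0.1267, 0.0779]
eef_rot: [[0.345, 0.939, -0.0], [0.939, -0.345, -0.0], [-0.0, -0.0, -1.0]]
wrist_force: [-0.1, -0.4, -0.5]
width: 0.27
grip_force: 0.0
```

Run:
```python
from st import *
import cv2
st()
a=optics.camera('side');c=optics.camera('scene')
im=np.hstack([cv2.resize(c['frame'][140:260,300:460],None,fx=2.7,fy=2.7),cv2.resize(a['frame'][120:240,240:370],None,fx=2.7,fy=2.7)])
cv2.imwrite('pics/r.png',im[:,:,::-1])
```

```text
t 7.9 rackxy mm [56.8  0.4] tip z 60.9 yaw err -0.05 w 25.130735021230375 F [-0.14 -0.44 -0.5 ] tilt [-2.e-04 -1.e-04 -1.e+00]
```

View pics/r.png

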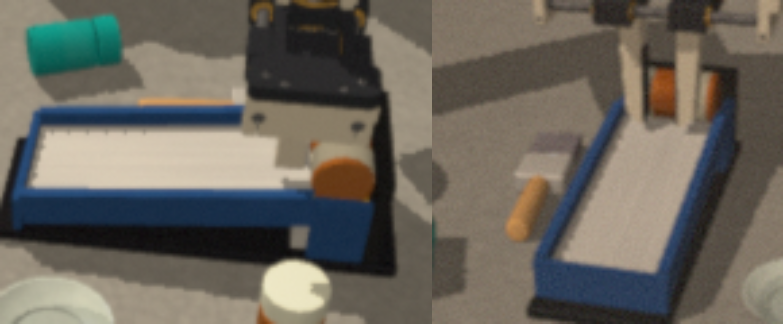

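The vial has dropped into the seat (crop 343,175) and the contact force is zero. I'll back off, then lift.

Emit:
move_arm --motion '[{"jaw": 0.27, "dx": -0.008, "dy": 0, "dz": -0.001, "twist": 0}, {"jaw": 0.27, "dx": -0.02, "dy": 0, "dz": -0.003, "twist": 0}, {"jaw": 0.27, "dx": -0.03, "dy": 0, "dz": -0.01, "twist": 0}, {"jaw": 0.27, "dx": -0.03, "dy": 0, "dz": -0.03, "twist": 0}, {"jaw": 0.27, "dx": -0.03, "dy": 0, "dz": -0.04, "twist": 0}]'

```text
t: 8.5
tcp_pos: [0.4988, 0.0145, 0.1606]
eef_rot: [[0.345, 0.939, -0.005], [0.939, -0.345, 0.0], [-0.002, -0.004, -1.0]]
wrist_force: [1.3, -0.1, 0.7]
width: 0.269
grip_force: 0.0
```

Emit:
move_arm --motion '[{"jaw": 0.27, "dx": -0.04, "dy": 0, "dz": -0.03, "twist": 0}, {"jaw": 0.27, "dx": -0.04, "dy": 0, "dz": -0.03, "twist": 0}, {"jaw": 0.27, "dx": -0.04, "dy": 0, "dz": -0.01, "twist": 0}, {"jaw": 0.27, "dx": -0.02, "dy": 0, "dz": 0, "twist": 0}, {"jaw": 0.27, "dx": 0, "dy": 0, "dz": 0, "twist": 0}]'

```text
t: 9.0
tcp_pos: [0.4523, -0.1182, 0.2328]
eef_rot: [[0.348, 0.937, 0.001], [0.937, -0.348, -0.001], [-0.001, 0.002, -1.0]]
wrist_force: [0.3, -0.0, -0.3]
width: 0.27
grip_force: 0.0
```

Run:
```python
from st import *
from h import *
import cv2
st()
a=optics.camera('side');c=optics.camera('scene')
I=[]
for k,(y,x,w) in ((c,(140,300,160)),(a,(120,240,130))):
    im=cv2.resize(k['frame'][y:y+120,x:x+w],None,fx=2.7,fy=2.7)
    for s in(-.035,.035):
        P=[(.0902+.02*np.cos(t),s,.0673+.02*np.sin(t)) for t in np.linspace(0,6.28,30)]
        cv2.polylines(im,[((proj(k,R2W(v,P))-[x,y])*2.7).round().astype(int)],True,(255,0,255),1)
    I.append(im)
cv2.imwrite('pics/s.png',np.hstack(I)[:,:,::-1])
```

```text
t 9.0 rackxy mm [-204.1    0.5] tip z 215.8 yaw err -0.29 w 25.108557329294232 F [ 0.3  -0.   -0.27] tilt [ 0.0013 -0.0013 -1.    ]
```

View pics/s.png

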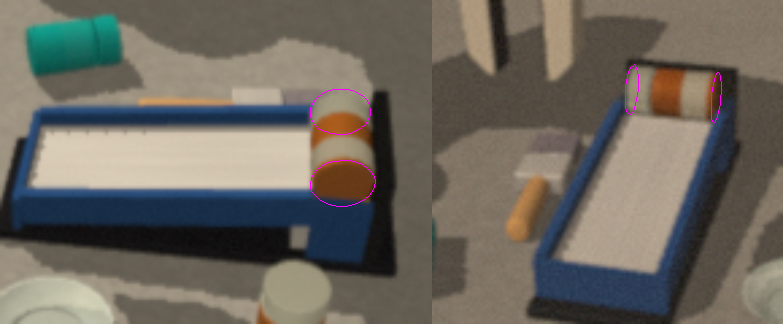

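The vial lies squarely in the yellow seat, matching the projected seat outline (crop 342,147). The gutter walls limit sideways play to 3 mm. The hand is clear, so I'll hand the job in.

```bash
python3 -c "
from bench import env
print(env.sign_off())"
```

```text
the job is handed in; nothing more can be done
None
```

The amber vial was pushed up the gutter into the yellow seat, the hand was withdrawn, and the job was handed in at about 9 s; the final picture showed the vial square in the seat, but the hand-in returned no verdict.

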